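Park the tester's hand pump just past compression and pin it

TASK

Turn the flywheel of the small hand air pump clockwise (seen from above) until you feel the compression peak and fall away, and stop just past that peak, where the wheel goes slack. Then take the red-headed locking pin from its block and put it down through the brass lock hole of the wheel until its collar sits on the wheel, never forcing it; let go and leave the other things on the bench where they are.

Things in the scene. Friction and masses are not known exactly. Their poses are not given: they have to be found in the camera images.
- pump: Grey bench air pump, fixed to the bench; base plate 170 x 170 x 12 mm, round casing 132 mm across, finned cylinder sticking out to its +x (reach 155 mm, top at 76 mm). Origin: centre of the underside, on the wheel's vertical axis.
- wheel: Flywheel lying flat on the pump: steel rim 176 mm across, 14 mm thick, top 92 mm above the bench; green web 4 mm lower. Origin on the vertical axis at its underside, z up; +x points to the black knob, -x to the lock hole. It turns clockwise from its start until an end stop; friction alone takes a steady 0.6 N m or a little less (6 to 8 N at the knob), and it stays where it is left.
- hub (a point): Wheel's axis at its top. Compression is felt, not seen; x rad past top dead centre it adds a torque of -1.9 cos(x)^7 sin(x) N m (clockwise resisted) to friction: rising over 0.5 rad to a peak of +0.42 (6 N at the knob) at x = -0.36, half at -0.1, none at 0, and -0.42 at +0.36, where the air helps. Top dead centre comes 0.85 to 2.1 rad clockwise of the start.
- knob_grip (a point): Middle of the black knob on the wheel: upright cylinder 24 mm in diameter, from 95 to 139 mm above the bench, 72 mm from the wheel's axis, spinning freely on its own stem. The point is on its axis, 119 mm above the bench.
- lock_hole (a point): Centre of the mouth of the lock hole in the brass boss (34 x 34 mm), 92 mm above the bench, 40 mm from the wheel's axis opposite the knob; 11 mm in diameter, chamfered, 14 mm deep. A hidden slot lies below it only from 0.03 rad before to 0.18 rad past top dead centre; elsewhere the pin stops 14 mm short of home. The wheel may then be turned a little more, either way.
- lock_pin: Locking pin, 74 mm tall, about 60 g, upright in its block. Origin: centre of the shaft's tip, z up to the head. Shaft 8 mm in diameter, 30 mm long, chamfered; collar 20 mm in diameter from 30 to 34 mm; red round head 16 mm in diameter from 34 to 74 mm. Over 20 N against the pump bends it. Home: collar on the wheel, tip 30 mm below the hole's mouth.
- pin_block: Aluminium block 56 x 56 x 40 mm, fixed, with a 10 mm hole 34 mm deep in the middle of its top that holds the pin (collar on the block's top, tip 10 mm above the bench). Origin: centre of the underside.
- driver_stand: Bystander, loose: black round stand 88 mm across with a green ball and coloured screwdrivers, about 105 mm tall. Origin: centre of the underside.
- pin_stand: Bystander, loose: aluminium round stand 60 mm across with five coloured oilers, about 106 mm tall. Origin: centre of the underside.
- movement: Bystander, loose: watch movement, dark disc 36 mm across, 14 mm tall, small crown. Origin: centre of the underside.
- loupe: Bystander, loose: black eye loupe 38 mm across, 28 mm tall. Origin: centre of the underside.
- oil_jar: Bystander, loose: amber jar 36 mm across, 45 mm tall, blue cap. Origin: centre of the underside.
- tweezers: Bystander, loose: steel tweezers 120 mm long, 6 mm high, lying flat. Origin: near the middle, on the bench.
- watch_case: Bystander, loose: open steel watch case 42 mm across, 9 mm tall. Origin: centre of the underside.

How it is judged:
On the way, in this order (a step that is already met when the one before it is completed fails the run):
1. the wheel has been turned on (knob at least 45 mm from where it began) with the pin still in its block (distance of knob_grip from where it was at the start of the episode above 0.045 m and distance of lock_pin from where it was at the start of the episode below 0.015 m), for 0.1 s.
2. the pin has been lifted out of its block (height (world z) of lock_pin above 0.045 m), for 0.1 s.
At the end, for the whole second after the job is handed in: The pin stands upright (within 0.15 rad) in the wheel's lock hole, its tip at least 26 mm below the hole's mouth (30 mm is home) and within 6 mm of the hole's axis, so it is through the wheel and in the slot below; pin and wheel are at rest (z of lock_pin in the frame of lock_hole below -0.026 m and horizontal distance between lock_pin and lock_hole below 0.006 m and angle between lock_pin's own z axis and vertical below 0.15 rad and linear speed of lock_pin below 0.02 m/s and angular speed of wheel below 0.05 rad/s); the robot touches nothing.
It fails at once if the pin is pressed or levered against the pump with more than 20 N (contact force between lock_pin and pump above 20 N).
It fails at once if a bystander is moved more than 20 mm (distance of any of driver_stand, pin_stand, movement, loupe, oil_jar, tweezers, watch_case from where it was at the start of the episode above 0.02 m).
It also fails if it takes over 72 s, if anything falls off the work surface, if the arm or the gripper's body presses on something with over 40 N, if the wrist force passes 120 N, or if a joint passes its speed limit or range.

ROBOT

A 6-joint arm with a two-finger parallel gripper is mounted at the origin on the work surface. World frame = base frame: x ahead of the robot, y to its left, z up, the work surface at z = 0. Lengths are in m, angles in rad, forces in N, time in s.
With the tool pointing down it reaches from about 0.35 to 0.775 m from the base axis. Payload 5.5 kg.
Tool frame: the origin (TCP) lies between the finger pads; the fingertips stand 11 mm ahead of it and the grasp point (between the pads) lies 8 mm behind it (tips_ahead is the distance from the TCP to the fingertips, in m); z points along the fingers, y is the line along which they close (so a half turn about z gives the same grasp; the last joint's range is limited). The gripper opens to 85 mm and grips with 20 to 120 N. Pads are 22 mm wide; open, the fingers measure 114 mm over their backs; the gripper's body (76 mm by 85 mm) begins 54 mm behind the grasp point. The pads swing forward as they close: fully open they stand 13 mm farther back than shut.
Start: joints at [1.01, 0.313, 0.046, 1.304, 0, 1.431], TCP at [0.235, 0.525, 0.242] pointing down, gripper open.
Joint ranges: [-2.76, 2.76], [-0.86, 1.69], [-1.03, 1.26], [-2.2, 2.34], [-1.47, 1.5], [-3.14, 3.14]. Speed limits (rad/s): [2.57, 2.57, 3.14, 3.14, 3.14, 3.14].

INTERFACE

Orientations are given as a unit quaternion [w, x, y, z].
In Python, from workcell import * gives the robot as it stands. The module is installed in compiled form; this text tells all that it offers.
- The arm moves only by the tool jog_arm, never from a script. Its argument "moves" is a list of rows, each an object with "fingers": the closure, from 0 (fully open) to 1 (shut); "slide": the shift along the tool's x, y, z in mm, a list of three; "angular": the turn, a rotation vector about the tool's x, y, z in degrees, a list of three. A call has 1 to 10 rows; each row is the pose to reach, as a shift and turn from the pose commanded when the call began, along the tool's axes at that moment; what a row does not reach only later rows make up. A row lasts 1/12 s, in which the tool goes at most 41.7 mm and 7.16 degrees, less where a joint would pass 70% of its speed; a pose out of reach is approached as far as the arm can. A call with a gripper value outside its range is refused whole. The fingers move at their own pace and stop on an object; "squeeze" is the grip in N (left out, the last holds). Time passes only in rows, so rows that repeat a pose let the fingers close. It gives the time, the measured TCP pose, the force, the opening and the grip force at its end, in the units of the state.
- get_state(): the state, without advancing time (a new reading comes with each control period).
- read_camera(name): name is "scene" or "top" or "wrist"; returns a dict with "color" (480x640x3 uint8, red, green, blue), "fovy" (degrees; the focal length in pixels is half the picture's height over the tangent of half this angle, whatever the lens; pixels are square), "cx", "cy" (the principal point, pixels), "D" ([k1, k2, p1, p2, k3] as OpenCV has them; the pictures are not rectified), "world_from_camera" (4x4, takes a point from camera to world coordinates); the wrist camera has in their place "tool_from_camera" (4x4, takes a point from camera to tool coordinates, whose origin is the TCP and whose axes are the flange's). Camera axes: x right, y down, z forward; pixel columns grow to the right and rows downward; lengths in m; the calibration is good to about 2 mm. A picture is of the moment at which its call begins: read the wrist's pose just before it. There is no depth.
- hand_in(): hands the job in; it is judged then, once.
Trained networks look in a picture, given as the dict that the camera call returned (one of the last four; its "shot" number tells which), for a name from the list of things; names that differ only in an ending like _2 or _b are one class to them, and where a whole thing is asked for, a point or a joint stands for the part that bears it (a point fixed in the world has none). Each returns a list of dicts, best first, with "p" (0 to 1); they miss things now and then, are a little off and sometimes report something else, mostly with a low value. They report only what shows in the picture. A call takes as long as a camera call.
- look_for(target, picture): "point" ([column, row] in pixels, amid what is visible of it).
- tip_of(target, picture): "point" ([column, row] in pixels: a listed point, or the origin of a listed thing).
The state is a dict: "clock": time; "joint_pos": joint angles; "qvel": joint speeds; "tau": joint torques, N m; "tcp_pos": TCP position; "orientation": TCP orientation; "wrist_force": force on the tool from outside, world axes, zero at the start; "ft_torque": the same for the moment, N m; "finger_gap": finger opening in m; "grip_force": force on a finger pad.
Only numpy, scipy, OpenCV 4.12 (cv2) and the standard library are available. Lean on these libraries where they do the work, as an engineer would, in place of code of your own. Each camera call takes 0.05 s, during which the arm holds its last target. There are 200 camera calls.

## Working session

There is one attempt and no reset: what is moved stays moved. The work goes in short steps, Python scripts to look and compute and a tool call to move; the robot and the scene stay as the last step left them, time stands still between calls to the robot, and variables do not carry over. Pictures are saved under pics/ and viewed, at most 10 in all, crops included, and the job is handed in when it is done.

Besides the shell and the picture viewer there is one more tool, called after "Emit:" as name(argument=value, ...), one argument or row to a line, values as JSON. jog_arm: Moves the arm, as the interface text tells. Its arguments: {"type":"object","properties":{"moves":{"type":"array","items":{"type":"object","properties":{"fingers":{"type":"number"},"slide":{"type":"array","items":{"type":"number"}},"angular":{"type":"array","items":{"type":"number"}}}}},"squeeze":{"type":"number"}},"required":["moves"]}

```bash
mkdir -p pics; cat > h.py <<'E'
from workcell import *
import numpy as np, cv2
from scipy.spatial.transform import Rotation as R
def q2R(q): return R.from_quat([q[1],q[2],q[3],q[0]]).as_matrix()
def shot(n):
    s=get_state(); p=read_camera(n)
    if n=="wrist":
        T=np.eye(4);T[:3,:3]=q2R(s["orientation"]);T[:3,3]=s["tcp_pos"]; p["W"]=T@np.array(p["tool_from_camera"])
    else: p["W"]=np.array(p["world_from_camera"])
    f=240/np.tan(np.radians(p["fovy"])/2); p["K"]=np.array([[f,0,p["cx"]],[0,f,p["cy"]],[0,0,1]]); return p
def atz(p,px,z):
    u=cv2.undistortPoints(np.array([[px]],float),p["K"],np.array(p["D"],float)).ravel()
    d=p["W"][:3,:3]@[u[0],u[1],1]; o=p["W"][:3,3]; return o+d*(z-o[2])/d[2]
def proj(p,X):
    c=np.linalg.inv(p["W"]); r=cv2.Rodrigues(c[:3,:3])[0]
    return cv2.projectPoints(np.array([X],float),r,c[:3,3],p["K"],np.array(p["D"],float))[0].ravel()
def save(p,n): cv2.imwrite("pics/"+n,p["color"][:,:,::-1])
Z=dict(hub=.092,knob_grip=.119,lock_hole=.092,lock_pin=.010,pin_block=0,pump=0,driver_stand=0,pin_stand=0,movement=0,loupe=0,oil_jar=0,tweezers=0,watch_case=0)
def find(p,names,z={}):
    for n in names:
        for d in tip_of(n,p)[:1]: print(n,round(d["p"],2),np.round(d["point"]),np.round(atz(p,d["point"],z.get(n,Z[n])),4))
E
python3 - <<'E'
from h import *
s=get_state();print(s["tcp_pos"],s["orientation"],s["finger_gap"],s["clock"])
for n in("top","scene"):
    p=shot(n);save(p,n+".png");print(n);find(p,Z)
E
```

```text
[0.23462126 0.52441469 0.24140084] [-3.20330145e-04  2.08839216e-01  9.77949551e-01 -8.69235415e-04] 0.08556576219385147 0.0
top
hub 0.91 [280. 222.] [0.5958 0.0833 0.092 ]
knob_grip 0.64 [297. 204.] [0.6399 0.0368 0.119 ]
lock_hole 0.95 [268. 238.] [0.5523 0.1162 0.092 ]
lock_pin 0.49 [408. 248.] [ 0.5348 -0.2782  0.01  ]
pin_block 0.8 [408. 246.] [ 0.5428 -0.2818  0.    ]
pump 0.79 [283. 233.] [0.5828 0.0791 0.    ]
driver_stand 0.9 [156. 259.] [0.5091 0.4392 0.    ]
pin_stand 0.69 [463. 286.] [ 0.4264 -0.4359  0.    ]
movement 0.61 [343. 293.] [ 0.409  -0.0916  0.    ]
loupe 0.65 [358. 194.] [ 0.6953 -0.1402  0.    ]
oil_jar 0.56 [385. 191.] [ 0.707  -0.2199  0.    ]
tweezers 0.56 [255. 296.] [0.4014 0.1567 0.    ]
watch_case 0.56 [437. 214.] [ 0.6369 -0.3707  0.    ]
scene
hub 0.63 [355. 263.] [0.5904 0.0772 0.092 ]
knob_grip 0.61 [338. 272.] [0.64   0.0314 0.119 ]
lock_hole 0.74 [366. 257.] [0.5743 0.1067 0.092 ]
lock_pin 0.7 [194. 292.] [ 0.5378 -0.2794  0.01  ]
pin_block 0.87 [196. 297.] [ 0.547  -0.2753  0.    ]
pump 0.63 [355. 293.] [ 0.5875  0.0815 -0.    ]
pin_stand 0.94 [133. 268.] [ 0.4213 -0.4382  0.    ]
movement 0.51 [273. 250.] [ 0.407  -0.0889  0.    ]
loupe 0.7 [261. 345.] [ 0.7043 -0.138   0.    ]
oil_jar 0.58 [219. 355.] [ 0.7176 -0.2228  0.    ]
tweezers 0.24 [148. 334.] [ 0.6423 -0.374   0.    ]
watch_case 0.67 [145. 335.] [ 0.6446 -0.379   0.    ]
```

View pics/top.png

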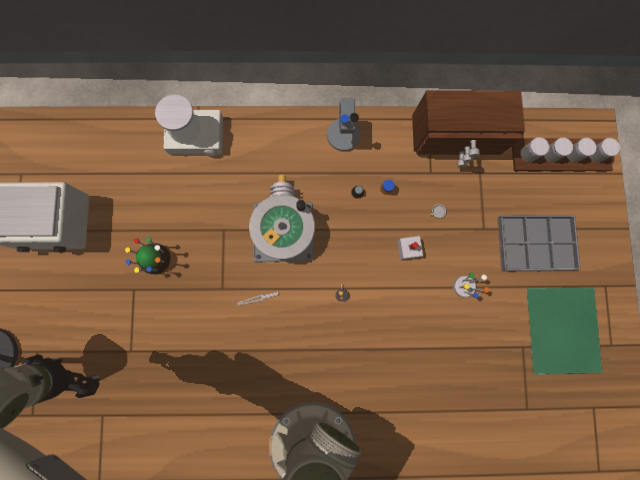

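View pics/scene.png

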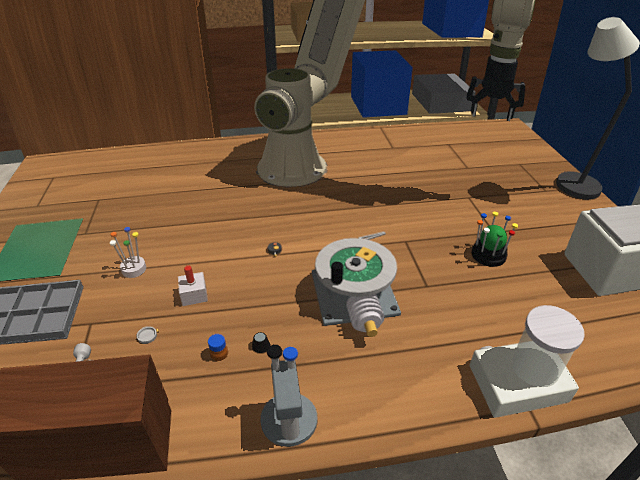

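Both pictures show the pump at around (280,225) in top. Its knob is at (300,205), the brass boss at (270,237), and the pin block at (410,247). The network positions agree with this, so I'll move towards the pump with the tool squared to the world axes.

Emit:
jog_arm(
  moves=[
    {"slide": [-35,-18,-1],"angular": [0,0,-6],"fingers": 0},
    {"slide": [-70,-36,-2],"angular": [0,0,-12],"fingers": 0},
    {"slide": [-105,-54,-3],"angular": [0,0,-18],"fingers": 0},
    {"slide": [-140,-72,-4],"angular": [0,0,-24.1],"fingers": 0},
    {"slide": [-175,-90,-5],"angular": [0,0,-24.1],"fingers": 0},
    {"slide": [-210,-108,-6],"angular": [0,0,-24.1],"fingers": 0},
    {"slide": [-245,-126,-7],"angular": [0,0,-24.1],"fingers": 0},
    {"slide": [-280,-144,-8],"angular": [0,0,-24.1],"fingers": 0},
    {"slide": [-305,-157,-9],"angular": [0,0,-24.1],"fingers": 0},
    {"slide": [-330,-170,-10],"angular": [0,0,-24.1],"fingers": 0},
  ],
)

```text
clock: 2.23
tcp_pos: [0.4678, 0.2331, 0.2525]
orientation: [0.0, 0.001, 1.0, 0.0]
wrist_force: [0.5, 0.5, 1.0]
finger_gap: 0.0853
grip_force: 0.0
```

Emit:
jog_arm(
  moves=[
    {"slide": [-25,-30,0]},
    {"slide": [-50,-60,0]},
    {"slide": [-75,-90,0]},
    {"slide": [-100,-120,0]},
    {"slide": [-120,-150,0]},
    {"slide": [-130,-165,0]},
    {"slide": [-130,-165,0]},
  ],
)

```text
schema error: expected keys fingers, slide, angular
```

```bash
python3 - <<'E'
from h import *
p=shot("wrist");save(p,"w1.png");print(get_state()["tcp_pos"]);print(np.round(p["tool_from_camera"],3));find(p,["hub","knob_grip","lock_hole"])
E
```

```text
[0.47087985 0.23014937 0.25249666]
[[-0.    -0.961 -0.277  0.069]
 [ 1.    -0.    -0.001 -0.   ]
 [ 0.001 -0.277  0.961 -0.132]
 [ 0.     0.     0.     1.   ]]
hub 0.93 [123. 376.] [0.5893 0.0777 0.092 ]
lock_hole 0.91 [158. 340.] [0.5587 0.1075 0.092 ]
```

View pics/w1.png

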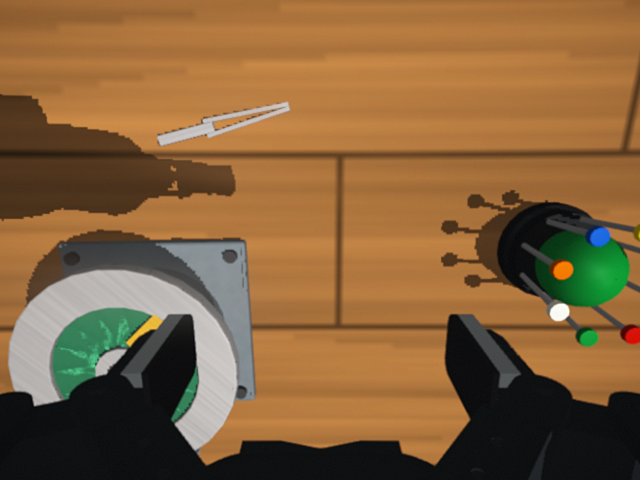

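The wheel is at lower left with its hub near (120,370), and a finger partly hides the boss. The move was refused because every row needs all three keys.

Emit:
jog_arm(
  moves=[
    {"slide": [-25,-30,0],"angular": [0,0,0],"fingers": 0},
    {"slide": [-50,-60,0],"angular": [0,0,0],"fingers": 0},
    {"slide": [-75,-90,0],"angular": [0,0,0],"fingers": 0},
    {"slide": [-100,-120,0],"angular": [0,0,0],"fingers": 0},
    {"slide": [-125,-150,0],"angular": [0,0,0],"fingers": 0},
    {"slide": [-150,-180,5],"angular": [0,0,0],"fingers": 0},
    {"slide": [-165,-195,20],"angular": [0,0,0],"fingers": 0},
    {"slide": [-170,-203,30],"angular": [0,0,0],"fingers": 0},
    {"slide": [-170,-203,30],"angular": [0,0,0],"fingers": 0},
  ],
)

```text
clock: 3.18
tcp_pos: [0.6359, 0.0315, 0.2189]
orientation: [-0.002, 0.001, 1.0, 0.0]
wrist_force: [0.3, 0.3, 0.0]
finger_gap: 0.0854
grip_force: 0.0
```

```bash
python3 - <<'E'
from h import *
p=shot("wrist");save(p,"w2.png");print(get_state()["tcp_pos"]);find(p,["hub","knob_grip","lock_hole"])
E
```

```text
[0.63524018 0.03272501 0.22033569]
hub 0.75 [392. 164.] [0.5897 0.075  0.092 ]
knob_grip 0.77 [316. 252.] [0.6374 0.0287 0.119 ]
lock_hole 0.72 [452. 112.] [0.5601 0.1083 0.092 ]
```

View pics/w2.png

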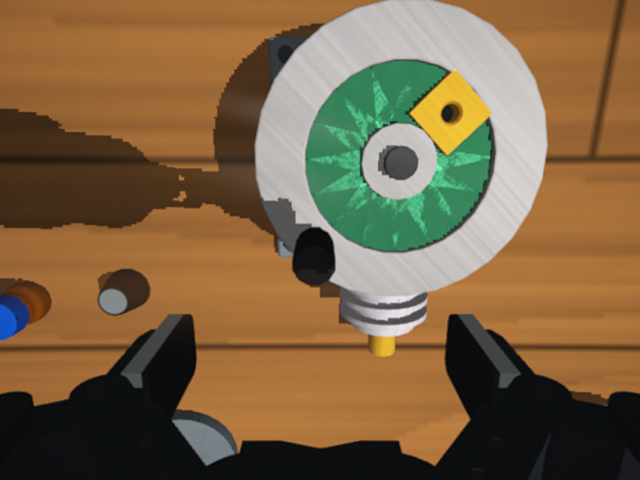

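The picture shows the knob at (315,255), the hub at (400,162) and the hole at (452,112). From these, the hub is at about (0.5885, 0.079) and the knob is at about -45.8°. I'll go down and grip the knob.

Emit:
jog_arm(
  moves=[
    {"slide": [1,0,30],"angular": [0,0,0],"fingers": 0.3},
    {"slide": [2,0,60],"angular": [0,0,0],"fingers": 0.3},
    {"slide": [2,0,85],"angular": [0,0,0],"fingers": 0.3},
    {"slide": [2,0,100],"angular": [0,0,0],"fingers": 0.3},
    {"slide": [2,0,109],"angular": [0,0,0],"fingers": 0.3},
    {"slide": [2,0,109],"angular": [0,0,0],"fingers": 0.3},
    {"slide": [2,0,109],"angular": [0,0,0],"fingers": 0.3},
  ],
)

```text
clock: 3.97
tcp_pos: [0.6348, 0.0328, 0.1145]
orientation: [0.001, -0.001, 1.0, 0.0]
wrist_force: [0.7, 0.2, 0.7]
finger_gap: 0.0594
grip_force: 0.0
```

Emit:
jog_arm(
  moves=[
    {"slide": [0,0,0],"angular": [0,0,0],"fingers": 1},
    {"slide": [0,0,0],"angular": [0,0,0],"fingers": 1},
    {"slide": [0,0,0],"angular": [0,0,0],"fingers": 1},
    {"slide": [0,0,0],"angular": [0,0,0],"fingers": 1},
    {"slide": [0,0,0],"angular": [0,0,0],"fingers": 1},
    {"slide": [0,0,0],"angular": [0,0,0],"fingers": 1},
    {"slide": [0,0,0],"angular": [0,0,0],"fingers": 1},
  ],
  squeeze=50,
)

```text
clock: 4.55
tcp_pos: [0.6366, 0.0295, 0.1159]
orientation: [0.002, 0.001, 1.0, -0.002]
wrist_force: [-0.2, -5.9, 5.3]
finger_gap: 0.0227
grip_force: 48.7
```

```bash
python3 - <<'E'
from h import *
s=get_state();print(s)
hub=np.array([.5885,.079]); a0=np.arctan2(*(np.array(s["tcp_pos"])[:2]-hub)[::-1]);print("a0",a0, np.linalg.norm(np.array(s["tcp_pos"])[:2]-hub))
k=hub+.072*np.array([np.cos(a0),np.sin(a0)])
for i in range(1,25):
    a=a0-.1*i; n=hub+.072*np.array([np.cos(a),np.sin(a)]); d=(n-k)*1000; k=n; print(i,round(a,2),"tool dx,dy",np.round([-d[0],d[1]],1))
E
```

```text
{'clock': 4.55, 'joint_pos': array([-0.07786402,  0.48853375, -0.00620838,  1.07097762, -0.0036088 ,
       -0.07584168]), 'qvel': array([-0.00077484,  0.00080553, -0.00047081,  0.00158798,  0.00053367,
        0.00168151]), 'tau': array([ 4.04145017e+00, -5.27055895e+01,  2.60059476e+01,  1.84904407e-01,
        1.77754227e+00, -1.41279562e-02]), 'tcp_pos': array([0.63655161, 0.02953141, 0.11585485]), 'orientation': array([ 0.00239225,  0.00101575,  0.99999463, -0.00199395]), 'wrist_force': array([-0.1727715 , -5.94997937,  5.34665708]), 'ft_torque': array([-1.18440102,  0.01571762,  0.01895256]), 'grip_force': 48.70891571044922, 'finger_gap': 0.022698848872647927}
a0 -0.7999272689487269 0.06896446796369496
1 -0.9 tool dx,dy [ 5.4 -4.8]
2 -1.0 tool dx,dy [ 5.9 -4.2]
3 -1.1 tool dx,dy [ 6.2 -3.6]
4 -1.2 tool dx,dy [ 6.6 -2.9]
5 -1.3 tool dx,dy [ 6.8 -2.3]
6 -1.4 tool dx,dy [ 7.  -1.6]
7 -1.5 tool dx,dy [ 7.1 -0.9]
8 -1.6 tool dx,dy [ 7.2 -0.2]
9 -1.7 tool dx,dy [7.2 0.6]
10 -1.8 tool dx,dy [7.1 1.3]
11 -1.9 tool dx,dy [6.9 2. ]
12 -2.0 tool dx,dy [6.7 2.7]
13 -2.1 tool dx,dy [6.4 3.3]
14 -2.2 tool dx,dy [6.  3.9]
15 -2.3 tool dx,dy [5.6 4.5]
16 -2.4 tool dx,dy [5.1 5.1]
17 -2.5 tool dx,dy [4.6 5.5]
18 -2.6 tool dx,dy [4. 6.]
19 -2.7 tool dx,dy [3.4 6.3]
20 -2.8 tool dx,dy [2.7 6.7]
21 -2.9 tool dx,dy [2.1 6.9]
22 -3.0 tool dx,dy [1.4 7.1]
23 -3.1 tool dx,dy [0.7 7.2]
24 -3.2 tool dx,dy [-0.1  7.2]
```

Emit:
jog_arm(
  moves=[
    {"slide": [1.8,-1.6,0],"angular": [0,0,0],"fingers": 1},
    {"slide": [3.6,-3.2,0],"angular": [0,0,0],"fingers": 1},
    {"slide": [5.4,-4.8,0],"angular": [0,0,0],"fingers": 1},
  ],
)

```text
clock: 4.8
tcp_pos: [0.6343, 0.0273, 0.1159]
orientation: [0.006, -0.0, 1.0, 0.001]
wrist_force: [10.5, 1.5, -0.9]
finger_gap: 0.0228
grip_force: 48.9
```

Emit:
jog_arm(
  moves=[
    {"slide": [2,-1.4,0],"angular": [0,0,0],"fingers": 1},
    {"slide": [4,-2.8,0],"angular": [0,0,0],"fingers": 1},
    {"slide": [5.9,-4.2,0],"angular": [0,0,0],"fingers": 1},
  ],
)

```text
clock: 5.05
tcp_pos: [0.6288, 0.0226, 0.1159]
orientation: [0.006, 0.0, 1.0, 0.0]
wrist_force: [11.9, 0.5, -1.8]
finger_gap: 0.0228
grip_force: 48.9
```

Emit:
jog_arm(
  moves=[
    {"slide": [2,-1.2,0],"angular": [0,0,0],"fingers": 1},
    {"slide": [4.1,-2.4,0],"angular": [0,0,0],"fingers": 1},
    {"slide": [6.2,-3.6,0],"angular": [0,0,0],"fingers": 1},
  ],
)

```text
clock: 5.3
tcp_pos: [0.6228, 0.0184, 0.1159]
orientation: [0.006, 0.0, 1.0, -0.0]
wrist_force: [11.2, -1.7, -2.0]
finger_gap: 0.0225
grip_force: 49.0
```

Emit:
jog_arm(
  moves=[
    {"slide": [2.2,-1,0],"angular": [0,0,0],"fingers": 1},
    {"slide": [4.4,-2,0],"angular": [0,0,0],"fingers": 1},
    {"slide": [6.6,-2.9,0],"angular": [0,0,0],"fingers": 1},
  ],
)

```text
clock: 5.55
tcp_pos: [0.6163, 0.0149, 0.1159]
orientation: [0.006, 0.001, 1.0, -0.001]
wrist_force: [11.5, -4.0, -1.5]
finger_gap: 0.0226
grip_force: 49.0
```

Emit:
jog_arm(
  moves=[
    {"slide": [2.2,-0.8,0],"angular": [0,0,0],"fingers": 1},
    {"slide": [4.5,-1.5,0],"angular": [0,0,0],"fingers": 1},
    {"slide": [6.8,-2.3,0],"angular": [0,0,0],"fingers": 1},
  ],
)

```text
clock: 5.8
tcp_pos: [0.6096, 0.0119, 0.1159]
orientation: [0.006, 0.001, 1.0, -0.002]
wrist_force: [11.1, -5.5, -1.5]
finger_gap: 0.0227
grip_force: 49.0
```

Emit:
jog_arm(
  moves=[
    {"slide": [2.3,-0.5,0],"angular": [0,0,0],"fingers": 1},
    {"slide": [4.6,-1,0],"angular": [0,0,0],"fingers": 1},
    {"slide": [7,-1.6,0],"angular": [0,0,0],"fingers": 1},
  ],
)

```text
clock: 6.05
tcp_pos: [0.6026, 0.0098, 0.1159]
orientation: [0.006, 0.001, 1.0, -0.002]
wrist_force: [10.8, -7.3, -2.2]
finger_gap: 0.0223
grip_force: 49.1
```

Emit:
jog_arm(
  moves=[
    {"slide": [2.4,-0.3,0],"angular": [0,0,0],"fingers": 1},
    {"slide": [4.7,-0.6,0],"angular": [0,0,0],"fingers": 1},
    {"slide": [7.1,-0.9,0],"angular": [0,0,0],"fingers": 1},
  ],
)

```text
clock: 6.3
tcp_pos: [0.5955, 0.0083, 0.1159]
orientation: [0.006, 0.001, 1.0, -0.003]
wrist_force: [11.3, -9.2, -2.9]
finger_gap: 0.0228
grip_force: 49.1
```

Emit:
jog_arm(
  moves=[
    {"slide": [2.4,0,0],"angular": [0,0,0],"fingers": 1},
    {"slide": [4.8,0,0],"angular": [0,0,0],"fingers": 1},
    {"slide": [7.2,0,0],"angular": [0,0,0],"fingers": 1},
  ],
)

```text
clock: 6.55
tcp_pos: [0.5885, 0.0077, 0.116]
orientation: [0.006, 0.001, 1.0, -0.003]
wrist_force: [11.7, -10.9, -2.8]
finger_gap: 0.0229
grip_force: 49.1
```

Emit:
jog_arm(
  moves=[
    {"slide": [2.4,0.2,0],"angular": [0,0,0],"fingers": 1},
    {"slide": [4.8,0.4,0],"angular": [0,0,0],"fingers": 1},
    {"slide": [7.2,0.6,0],"angular": [0,0,0],"fingers": 1},
  ],
)

```text
clock: 6.8
tcp_pos: [0.5813, 0.0077, 0.1159]
orientation: [0.006, 0.002, 1.0, -0.004]
wrist_force: [11.3, -13.8, -2.8]
finger_gap: 0.023
grip_force: 49.1
```

Emit:
jog_arm(
  moves=[
    {"slide": [2.4,0.4,0],"angular": [0,0,0],"fingers": 1},
    {"slide": [4.7,0.9,0],"angular": [0,0,0],"fingers": 1},
    {"slide": [7.1,1.3,0],"angular": [0,0,0],"fingers": 1},
  ],
)

```text
clock: 7.05
tcp_pos: [0.5743, 0.0084, 0.116]
orientation: [0.006, 0.002, 1.0, -0.005]
wrist_force: [11.6, -15.4, -3.5]
finger_gap: 0.0227
grip_force: 49.2
```

```bash
cat > fit.py <<'E'
import numpy as np,sys
from scipy.optimize import least_squares
D=np.array(eval(open("d.txt").read()))
f=least_squares(lambda c:np.hypot(D[:,0]-c[0],D[:,1]-c[1])-.072,[.588,.079]).x
a=np.arctan2(D[:,1]-f[1],D[:,0]-f[0]); a=np.where(a>0.5,a-2*np.pi,a)
T=-(D[:,2]*np.sin(a)-D[:,3]*np.cos(a)); Rr=D[:,2]*np.cos(a)+D[:,3]*np.sin(a)
print("hub",f,"res",np.round(1e3*(np.hypot(*(D[:,:2]-f).T)-.072),1))
for x in zip(a,T,Rr): print(np.round(x,2))
al=a[-1]
E
cat > d.txt <<'E'
[(.6343,.0273,10.5,1.5),(.6288,.0226,11.9,.5),(.6228,.0184,11.2,-1.7),(.6163,.0149,11.5,-4),(.6096,.0119,11.1,-5.5),(.6026,.0098,10.8,-7.3),(.5955,.0083,11.3,-9.2),(.5885,.0077,11.7,-10.9),(.5813,.0077,11.3,-13.8),(.5743,.0084,11.6,-15.4)]
E
python3 fit.py
```

```text
hub [0.58482794 0.07958612] res [-0.  -0.   0.  -0.1  0.1  0.   0.1 -0.  -0.  -0. ]
[-0.81  8.66  6.13]
[-0.91  9.73  6.87]
[-1.02  8.62  7.35]
[-1.12  8.59  8.63]
[-1.22  8.53  8.98]
[-1.32  8.66  9.74]
[-1.42  9.81 10.77]
[-1.52 11.13 11.48]
[-1.62 11.96 13.23]
[-1.72 13.73 13.54]
```

Emit:
jog_arm(
  moves=[
    {"slide": [2.4,0.3,0],"angular": [0,0,0],"fingers": 1},
    {"slide": [4.8,0.6,0],"angular": [0,0,0],"fingers": 1},
    {"slide": [7.2,0.9,0],"angular": [0,0,0],"fingers": 1},
  ],
)

```text
clock: 7.3
tcp_pos: [0.5671, 0.0097, 0.1159]
orientation: [0.006, 0.002, 1.0, -0.004]
wrist_force: [11.7, -13.2, -3.1]
finger_gap: 0.0231
grip_force: 49.2
```

Emit:
jog_arm(
  moves=[
    {"slide": [2.3,0.5,0],"angular": [0,0,0],"fingers": 1},
    {"slide": [4.7,1.1,0],"angular": [0,0,0],"fingers": 1},
    {"slide": [7,1.6,0],"angular": [0,0,0],"fingers": 1},
  ],
)

```text
clock: 7.55
tcp_pos: [0.5599, 0.0118, 0.1159]
orientation: [0.006, 0.002, 1.0, -0.004]
wrist_force: [11.6, -11.5, -2.7]
finger_gap: 0.0228
grip_force: 49.2
```

Emit:
jog_arm(
  moves=[
    {"slide": [2.3,0.8,0],"angular": [0,0,0],"fingers": 1},
    {"slide": [4.5,1.5,0],"angular": [0,0,0],"fingers": 1},
    {"slide": [6.8,2.3,0],"angular": [0,0,0],"fingers": 1},
  ],
)

```text
clock: 7.8
tcp_pos: [0.5529, 0.0147, 0.1159]
orientation: [0.006, 0.001, 1.0, -0.003]
wrist_force: [10.8, -10.4, -2.5]
finger_gap: 0.0224
grip_force: 49.3
```

Emit:
jog_arm(
  moves=[
    {"slide": [2.2,1,0],"angular": [0,0,0],"fingers": 1},
    {"slide": [4.3,2,0],"angular": [0,0,0],"fingers": 1},
    {"slide": [6.5,3,0],"angular": [0,0,0],"fingers": 1},
  ],
)

```text
clock: 8.05
tcp_pos: [0.546, 0.0185, 0.1158]
orientation: [0.005, 0.001, 1.0, -0.002]
wrist_force: [9.6, -7.6, -0.4]
finger_gap: 0.0229
grip_force: 49.3
```

```bash
python3 - <<'E'
s=open("d.txt").read().strip()[:-1]
open("d.txt","w").write(s+",(.5671,.0097,11.7,-13.2),(.5599,.0118,11.6,-11.5),(.5529,.0147,10.8,-10.4),(.546,.0185,9.6,-7.6)]")
E
cat >> fit.py <<'E'
b=np.median(T[2:6]);g=lambda x:-1.9*np.cos(x)**7*np.sin(x)/.072
r=least_squares(lambda q:q[0]+q[1]*0+np.where(abs(a-q[2])<1.57,g(q[2]-a),0)-T,[b,0,-2.2]);print("base,TDC",r.x,np.round(r.fun,1))
E
python3 fit.py
```

```text
hub [0.58458228 0.07948794] res [ 0.1  0.1  0.1 -0.   0.1 -0.   0.  -0.1 -0.1 -0.2 -0.1  0.   0.1  0.2]
[-0.81  8.64  6.16]
[-0.91  9.7   6.91]
[-1.01  8.59  7.38]
[-1.11  8.56  8.66]
[-1.22  8.5   9.01]
[-1.32  8.63  9.77]
[-1.42  9.77 10.81]
[-1.52 11.09 11.52]
[-1.62 11.92 13.27]
[-1.71 13.69 13.58]
[-1.82 14.56  9.96]
[-1.92 14.84  6.83]
[-2.03 14.27  4.6 ]
[-2.13 12.18  1.29]
base,TDC [ 8.83820177  0.         -2.27027578] [ 0.2 -0.9  0.3  0.3  0.5  0.7  0.1 -0.3  0.1 -0.4 -0.2 -0.2 -0.3  0. ]
```

Emit:
jog_arm(
  moves=[
    {"slide": [2,1.3,0],"angular": [0,0,0],"fingers": 1},
    {"slide": [3.9,2.7,0],"angular": [0,0,0],"fingers": 1},
    {"slide": [5.9,4.1,0],"angular": [0,0,0],"fingers": 1},
  ],
)

```text
clock: 8.3
tcp_pos: [0.5394, 0.0232, 0.1158]
orientation: [0.005, 0.001, 1.0, -0.002]
wrist_force: [7.7, -5.3, 1.6]
finger_gap: 0.0229
grip_force: 49.5
```

Emit:
jog_arm(
  moves=[
    {"slide": [1.8,1.5,0],"angular": [0,0,0],"fingers": 1},
    {"slide": [3.3,2.8,0],"angular": [0,0,0],"fingers": 1},
    {"slide": [4.5,3.8,0],"angular": [0,0,0],"fingers": 1},
  ],
)

```text
clock: 8.55
tcp_pos: [0.5341, 0.0277, 0.1158]
orientation: [0.004, 0.001, 1.0, -0.001]
wrist_force: [5.2, -3.8, 2.2]
finger_gap: 0.0228
grip_force: 49.6
```

```bash
python3 - <<'E'
s=open("d.txt").read().strip()[:-1]
open("d.txt","w").write(s+",(.5394,.0232,7.7,-5.3),(.5341,.0277,5.2,-3.8)]")
E
python3 fit.py | tail -4; python3 -c "
from h import *;print(get_state()['tcp_pos'])"
```

```text
[-2.25  9.32 -0.68]
[-2.34  6.38 -0.9 ]
base,TDC [ 8.79620511e+00 -2.15866869e-03 -2.26334346e+00] [ 0.2 -0.9  0.2  0.3  0.5  0.7  0.1 -0.2  0.2 -0.4 -0.2 -0.2 -0.4 -0.2
 -0.1  0.4]
[0.53413415 0.0277328  0.11580631]
```

Emit:
jog_arm(
  moves=[
    {"slide": [0,0,0],"angular": [0,0,0],"fingers": 0.3},
    {"slide": [0,0,0],"angular": [0,0,0],"fingers": 0.3},
    {"slide": [0,0,0],"angular": [0,0,0],"fingers": 0.3},
    {"slide": [0,0,0],"angular": [0,0,0],"fingers": 0.3},
    {"slide": [0,0,-30],"angular": [0,0,0],"fingers": 0.3},
    {"slide": [0,0,-65],"angular": [0,0,0],"fingers": 0.3},
    {"slide": [0,-30,-90],"angular": [0,0,0],"fingers": 0.3},
  ],
)

```text
clock: 9.13
tcp_pos: [0.5298, 0.0024, 0.2051]
orientation: [-0.0, -0.003, 1.0, 0.001]
wrist_force: [1.1, 0.7, 1.2]
finger_gap: 0.0599
grip_force: 0.0
```

Emit:
jog_arm(
  moves=[
    {"slide": [0,-35,0],"angular": [0,0,0],"fingers": 0.3},
    {"slide": [-2,-70,0],"angular": [0,0,0],"fingers": 0.3},
    {"slide": [-4,-105,0],"angular": [0,0,0],"fingers": 0.3},
    {"slide": [-6,-140,0],"angular": [0,0,0],"fingers": 0.3},
    {"slide": [-8,-175,0],"angular": [0,0,0],"fingers": 0.3},
    {"slide": [-10,-210,0],"angular": [0,0,0],"fingers": 0.3},
    {"slide": [-10,-240,0],"angular": [0,0,0],"fingers": 0.3},
    {"slide": [-10,-265,0],"angular": [0,0,0],"fingers": 0.3},
    {"slide": [-10,-275,0],"angular": [0,0,0],"fingers": 0.3},
    {"slide": [-10,-275,0],"angular": [0,0,0],"fingers": 0.3},
  ],
)

```text
clock: 9.97
tcp_pos: [0.5398, -0.2779, 0.2025]
orientation: [-0.0, 0.002, 1.0, 0.0]
wrist_force: [0.2, 0.9, -0.1]
finger_gap: 0.0596
grip_force: 0.0
```

```bash
python3 - <<'E'
from h import *
p=shot("wrist");save(p,"w3.png");print(get_state()["tcp_pos"],get_state()["orientation"],get_state()["wrist_force"]);find(p,["lock_pin","pin_block"])
d=look_for("lock_pin",p)[:1];print(d,atz(p,d[0]["point"],.062) if d else 0)
E
```

```text
[ 0.53977156 -0.2760691   0.20263021] [-4.52060834e-04  8.93921898e-04  9.99999257e-01  6.94547357e-04] [ 0.2386894  -0.50297012 -1.38387289]
lock_pin 0.56 [315. 212.] [ 0.5372 -0.2826  0.01  ]
pin_block 0.95 [318. 208.] [ 0.5356 -0.2804  0.    ]
[{'point': [315.6, 228.5], 'p': 0.61}] [ 0.53743002 -0.28130872  0.062     ]
```

View pics/w3.png

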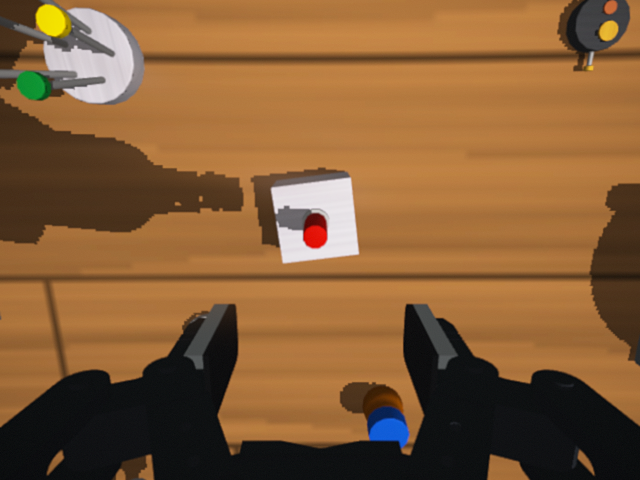

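The pin head's top is at (316,238), standing in its block, so the pin is at about (0.537, -0.281). I'll go down and grasp it.

Emit:
jog_arm(
  moves=[
    {"slide": [2.5,-5,30],"angular": [0,0,0],"fingers": 0.3},
    {"slide": [2.5,-5,65],"angular": [0,0,0],"fingers": 0.3},
    {"slide": [2.5,-5,95],"angular": [0,0,0],"fingers": 0.3},
    {"slide": [2.5,-5,120],"angular": [0,0,0],"fingers": 0.3},
    {"slide": [2.5,-5,135],"angular": [0,0,0],"fingers": 0.3},
    {"slide": [2.5,-5,142],"angular": [0,0,0],"fingers": 0.3},
    {"slide": [2.5,-5,142],"angular": [0,0,0],"fingers": 0.3},
    {"slide": [2.5,-5,142],"angular": [0,0,0],"fingers": 0.3},
  ],
)

```text
clock: 10.83
tcp_pos: [0.5382, -0.28, 0.062]
orientation: [0.0, -0.001, 1.0, -0.0]
wrist_force: [0.9, 0.2, 0.0]
finger_gap: 0.0597
grip_force: 0.0
```

Emit:
jog_arm(
  moves=[
    {"slide": [0,0,0],"angular": [0,0,0],"fingers": 1},
    {"slide": [0,0,0],"angular": [0,0,0],"fingers": 1},
    {"slide": [0,0,0],"angular": [0,0,0],"fingers": 1},
    {"slide": [0,0,0],"angular": [0,0,0],"fingers": 1},
    {"slide": [0,0,0],"angular": [0,0,0],"fingers": 1},
    {"slide": [0,0,0],"angular": [0,0,0],"fingers": 1},
    {"slide": [0,0,0],"angular": [0,0,0],"fingers": 1},
    {"slide": [0,0,0],"angular": [0,0,0],"fingers": 1},
  ],
  squeeze=40,
)

```text
clock: 11.5
tcp_pos: [0.5384, -0.2813, 0.0625]
orientation: [0.001, 0.0, 1.0, -0.0]
wrist_force: [-0.4, 0.4, 5.8]
finger_gap: 0.015
grip_force: 38.9
```

Emit:
jog_arm(
  moves=[
    {"slide": [0,0,-10],"angular": [0,0,0],"fingers": 1},
    {"slide": [0,0,-25],"angular": [0,0,0],"fingers": 1},
    {"slide": [0,0,-50],"angular": [0,0,0],"fingers": 1},
    {"slide": [0,0,-80],"angular": [0,0,0],"fingers": 1},
    {"slide": [0,5,-115],"angular": [0,0,0],"fingers": 1},
    {"slide": [-10,30,-145],"angular": [0,0,0],"fingers": 1},
    {"slide": [-20,60,-160],"angular": [0,0,0],"fingers": 1},
    {"slide": [-30,95,-160],"angular": [0,0,0],"fingers": 1},
    {"slide": [-40,130,-160],"angular": [0,0,0],"fingers": 1},
    {"slide": [-50,165,-160],"angular": [0,0,0],"fingers": 1},
  ],
)

```text
clock: 12.33
tcp_pos: [0.5879, -0.1146, 0.2224]
orientation: [0.001, 0.001, 1.0, -0.0]
wrist_force: [0.3, 0.1, -1.4]
finger_gap: 0.0148
grip_force: 39.3
```

Emit:
jog_arm(
  moves=[
    {"slide": [-12,35,0],"angular": [0,0,0],"fingers": 1},
    {"slide": [-24,70,0],"angular": [0,0,0],"fingers": 1},
    {"slide": [-36,105,0],"angular": [0,0,0],"fingers": 1},
    {"slide": [-48,140,0],"angular": [0,0,0],"fingers": 1},
    {"slide": [-60,170,0],"angular": [0,0,0],"fingers": 1},
    {"slide": [-67,200,0],"angular": [0,0,0],"fingers": 1},
    {"slide": [-70,220,0],"angular": [0,0,0],"fingers": 1},
    {"slide": [-70,225,0],"angular": [0,0,0],"fingers": 1},
    {"slide": [-70,225,0],"angular": [0,0,0],"fingers": 1},
    {"slide": [-70,225,0],"angular": [0,0,0],"fingers": 1},
  ],
)

```text
clock: 13.17
tcp_pos: [0.6574, 0.1088, 0.2213]
orientation: [-0.0, -0.0, 1.0, -0.0]
wrist_force: [-0.6, -0.4, -0.8]
finger_gap: 0.0149
grip_force: 39.3
```

```bash
python3 - <<'E'
from h import *
s=get_state();p=shot("wrist");save(p,"w4.png");print(s["tcp_pos"],s["orientation"]);find(p,["hub","lock_hole","knob_grip","lock_pin"],{"lock_pin":s["tcp_pos"][2]-.0525})
E
```

```text
[0.65742112 0.10877799 0.22130379] [-2.91957726e-04 -3.14241797e-05  9.99999919e-01 -2.75273702e-04]
hub 0.68 [284. 124.] [0.5885 0.0868 0.092 ]
lock_hole 0.65 [320. 172.] [0.6162 0.1079 0.092 ]
knob_grip 0.87 [158.  14.] [0.5368 0.0279 0.119 ]
lock_pin 0.67 [319. 279.] [0.6576 0.1077 0.1688]
```

View pics/w4.png

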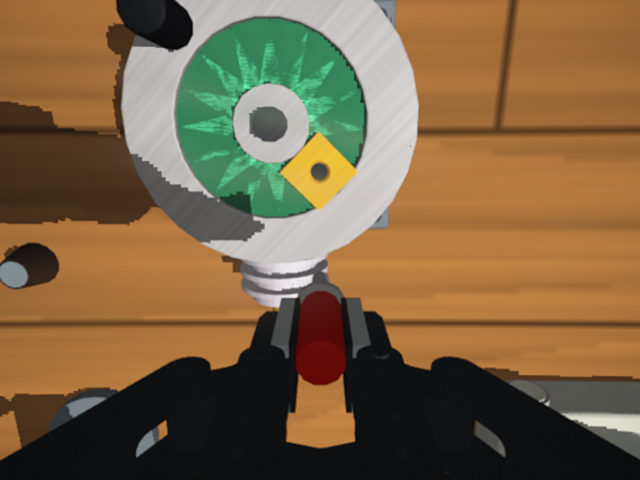

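The hole is at (320,171) and the pin's head is centred at column 320, so the columns agree. Next I'll hover above the hole and check from there.

Emit:
jog_arm(
  moves=[
    {"slide": [20,0,0],"angular": [0,0,0],"fingers": 1},
    {"slide": [41,0,10],"angular": [0,0,0],"fingers": 1},
    {"slide": [41,0,35],"angular": [0,0,0],"fingers": 1},
    {"slide": [41,0,52],"angular": [0,0,0],"fingers": 1},
    {"slide": [41,0,60],"angular": [0,0,0],"fingers": 1},
    {"slide": [41,0,60],"angular": [0,0,0],"fingers": 1},
    {"slide": [41,0,60],"angular": [0,0,0],"fingers": 1},
    {"slide": [41,0,60],"angular": [0,0,0],"fingers": 1},
  ],
)

```text
clock: 14.08
tcp_pos: [0.6177, 0.1089, 0.1625]
orientation: [0.001, 0.0, 1.0, 0.0]
wrist_force: [0.4, 0.0, -0.7]
finger_gap: 0.0149
grip_force: 39.3
```

```bash
python3 - <<'E'
from h import *
s=get_state();p=shot("wrist");cv2.imwrite("pics/w5.png",cv2.resize(p["color"][100:400,120:520,::-1],(800,600)));print(s["tcp_pos"],s["wrist_force"]);find(p,["hub","lock_hole","lock_pin"],{"lock_pin":s["tcp_pos"][2]-.0525})
E
```

```text
[0.61769648 0.10888623 0.16250671] [ 0.4207779   0.03388481 -0.70104459]
hub 0.91 [256. 210.] [0.589  0.0773 0.092 ]
lock_hole 0.58 [320. 263.] [0.6163 0.1085 0.092 ]
lock_pin 0.64 [320. 278.] [0.6179 0.1084 0.11  ]
```

View pics/w5.png

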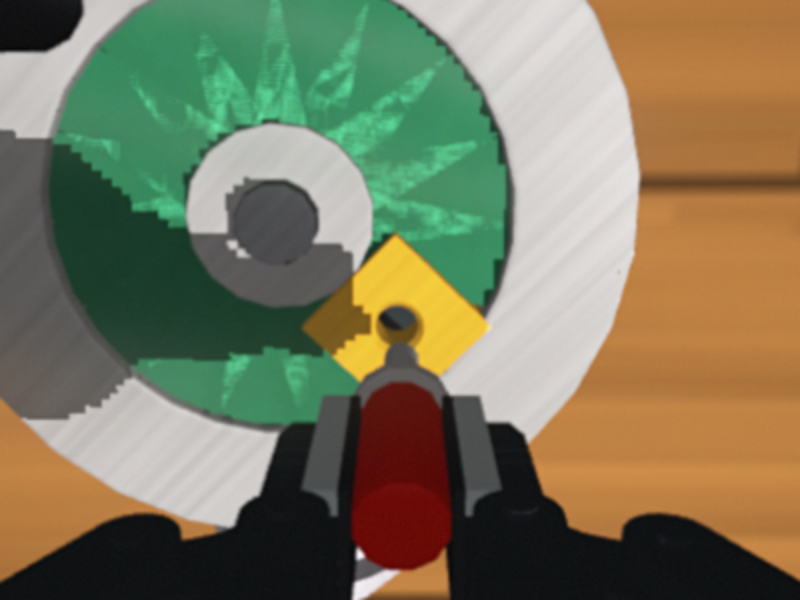

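In the crop, the tip is at about (400,352) and the hole at (399,323). Allowing for perspective, I need about 1.7 mm in x. I'll descend gently.

Emit:
jog_arm(
  moves=[
    {"slide": [1.7,0,5],"angular": [0,0,0],"fingers": 1},
    {"slide": [1.7,0,10],"angular": [0,0,0],"fingers": 1},
    {"slide": [1.7,0,14],"angular": [0,0,0],"fingers": 1},
    {"slide": [1.7,0,17],"angular": [0,0,0],"fingers": 1},
    {"slide": [1.7,0,19],"angular": [0,0,0],"fingers": 1},
    {"slide": [1.7,0,20],"angular": [0,0,0],"fingers": 1},
    {"slide": [1.7,0,21],"angular": [0,0,0],"fingers": 1},
  ],
)

```text
clock: 14.87
tcp_pos: [0.6156, 0.1089, 0.1405]
orientation: [0.001, 0.0, 1.0, -0.0]
wrist_force: [0.7, -1.6, 0.0]
finger_gap: 0.015
grip_force: 39.4
```

Emit:
jog_arm(
  moves=[
    {"slide": [0,0,1],"angular": [0,0,0],"fingers": 1},
    {"slide": [0,0,2],"angular": [0,0,0],"fingers": 1},
  ],
)

```text
clock: 15.03
tcp_pos: [0.6157, 0.1089, 0.1386]
orientation: [0.001, 0.0, 1.0, -0.0]
wrist_force: [1.6, -1.1, 0.5]
finger_gap: 0.015
grip_force: 39.4
```

Emit:
jog_arm(
  moves=[
    {"slide": [0,0,1.5],"angular": [0,0,0],"fingers": 1},
    {"slide": [0,0,3],"angular": [0,0,0],"fingers": 1},
    {"slide": [0,0,4.5],"angular": [0,0,0],"fingers": 1},
    {"slide": [0,0,6],"angular": [0,0,0],"fingers": 1},
  ],
)

```text
clock: 15.37
tcp_pos: [0.6156, 0.1089, 0.1325]
orientation: [0.001, 0.0, 1.0, -0.0]
wrist_force: [3.1, -2.9, 1.6]
finger_gap: 0.0148
grip_force: 39.6
```

Emit:
jog_arm(
  moves=[
    {"slide": [0,0,1],"angular": [0,0,0],"fingers": 1},
    {"slide": [0,0,2],"angular": [0,0,0],"fingers": 1},
    {"slide": [0,0,3],"angular": [0,0,0],"fingers": 1},
  ],
)

```text
clock: 15.62
tcp_pos: [0.6156, 0.1089, 0.1295]
orientation: [0.001, 0.0, 1.0, -0.0]
wrist_force: [3.3, -3.5, 2.3]
finger_gap: 0.0148
grip_force: 39.6
```

Emit:
jog_arm(
  moves=[
    {"slide": [0,0,0.5],"angular": [0,0,0],"fingers": 1},
    {"slide": [0,0,1],"angular": [0,0,0],"fingers": 1},
    {"slide": [0,0,1.5],"angular": [0,0,0],"fingers": 1},
  ],
)

```text
clock: 15.87
tcp_pos: [0.6156, 0.1089, 0.1281]
orientation: [0.001, 0.0, 1.0, -0.0]
wrist_force: [3.3, -3.0, 1.8]
finger_gap: 0.0148
grip_force: 39.6
```

The tip is 16 mm deep, so it's through the wheel and into the slot. I'll ease the side load slightly and go on down.

Emit:
jog_arm(
  moves=[
    {"slide": [-0.3,-0.3,1],"angular": [0,0,0],"fingers": 1},
    {"slide": [-0.5,-0.5,2.5],"angular": [0,0,0],"fingers": 1},
    {"slide": [-0.5,-0.5,4],"angular": [0,0,0],"fingers": 1},
    {"slide": [-0.5,-0.5,5.5],"angular": [0,0,0],"fingers": 1},
  ],
)

```text
clock: 16.2
tcp_pos: [0.6156, 0.1087, 0.1221]
orientation: [0.0, 0.0, 1.0, 0.0]
wrist_force: [3.6, -2.7, 1.5]
finger_gap: 0.0149
grip_force: 39.6
```

Emit:
jog_arm(
  moves=[
    {"slide": [0,0,1.5],"angular": [0,0,0],"fingers": 1},
    {"slide": [0,0,3],"angular": [0,0,0],"fingers": 1},
    {"slide": [0,0,4],"angular": [0,0,0],"fingers": 1},
    {"slide": [0,0,5],"angular": [0,0,0],"fingers": 1},
  ],
)

```text
clock: 16.53
tcp_pos: [0.6157, 0.1087, 0.1172]
orientation: [0.0, 0.0, 1.0, 0.0]
wrist_force: [3.3, -2.3, 1.0]
finger_gap: 0.015
grip_force: 39.6
```

Emit:
jog_arm(
  moves=[
    {"slide": [0,0,0.5],"angular": [0,0,0],"fingers": 1},
    {"slide": [0,0,1],"angular": [0,0,0],"fingers": 1},
    {"slide": [0,0,1.5],"angular": [0,0,0],"fingers": 1},
  ],
)

```text
clock: 16.78
tcp_pos: [0.6157, 0.1087, 0.1159]
orientation: [0.0, 0.0, 1.0, 0.0]
wrist_force: [4.7, -3.1, 1.3]
finger_gap: 0.015
grip_force: 39.6
```

Emit:
jog_arm(
  moves=[
    {"slide": [0,0,0.5],"angular": [0,0,0],"fingers": 1},
    {"slide": [0,0,0.8],"angular": [0,0,0],"fingers": 1},
  ],
)

```text
clock: 16.95
tcp_pos: [0.6157, 0.1087, 0.115]
orientation: [0.0, 0.0, 1.0, 0.0]
wrist_force: [3.7, -3.0, 1.6]
finger_gap: 0.0151
grip_force: 39.6
```

Emit:
jog_arm(
  moves=[
    {"slide": [0,0,0],"angular": [0,0,0],"fingers": 0.4},
    {"slide": [0,0,0],"angular": [0,0,0],"fingers": 0.4},
    {"slide": [0,0,0],"angular": [0,0,0],"fingers": 0.4},
    {"slide": [0,0,0],"angular": [0,0,0],"fingers": 0.4},
    {"slide": [0,0,-15],"angular": [0,0,0],"fingers": 0.4},
    {"slide": [0,0,-40],"angular": [0,0,0],"fingers": 0.4},
    {"slide": [0,0,-70],"angular": [0,0,0],"fingers": 0.4},
    {"slide": [-20,0,-90],"angular": [0,0,0],"fingers": 0.4},
    {"slide": [-40,0,-90],"angular": [0,0,0],"fingers": 0.4},
    {"slide": [-40,0,-90],"angular": [0,0,0],"fingers": 0.4},
  ],
)

```text
clock: 17.78
tcp_pos: [0.6589, 0.1087, 0.2064]
orientation: [0.002, 0.0, 1.0, 0.0]
wrist_force: [-0.6, -0.1, -0.2]
finger_gap: 0.0511
grip_force: 0.0
```

```bash
python3 - <<'E'
from h import *
s=get_state();p=shot("wrist");save(p,"w6.png");print(s["tcp_pos"],s["wrist_force"]);find(p,["lock_hole","lock_pin"],{"lock_pin":.062})
E
```

```text
[0.65893369 0.10873895 0.20639353] [-0.63475356 -0.09539778 -0.19637164]
lock_pin 0.65 [321. 165.] [0.616  0.1088 0.062 ]
```

View pics/w6.png

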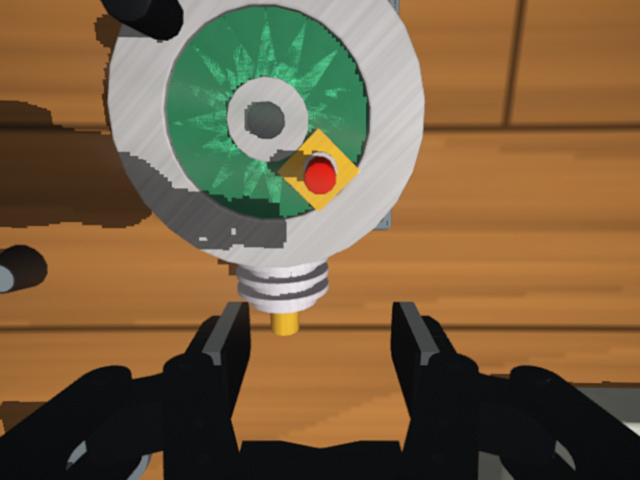

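The pin stands upright at (320,170), with its collar resting on the brass boss and the gripper well clear. I'm handing in.

```bash
python3 -c "
from workcell import *
print(hand_in())"
```

```text
the job is handed in; nothing more can be done
None
```

I turned the wheel to about 0.08 rad past top dead centre and put the pin down through the lock hole and slot, at least 29 mm deep by the arm's readings; in the last picture it stands upright with its collar on the boss. The arm is clear and the job is handed in, but hand-in gave no verdict.

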